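# Draw the carrier plate out from under a stack

## Robot

A 6-joint arm with a two-finger parallel gripper is mounted at the origin on a cart in front of the work surface, level with it; the furniture and walls round the work are solid. World frame = base frame: x ahead of the robot, y to its left, z up, the work surface at z = 0. Lengths are in m, angles in rad, forces in N, time in s.
With the tool pointing down it reaches from about 0.35 to 0.8 m from the base axis. Payload 7.3 kg.
Tool frame: the origin (TCP) lies between the finger pads; the fingertips stand 25 mm ahead of it and the grasp point (between the pads) lies 6 mm ahead of it (r.tip_extent is the distance from the TCP to the fingertips, in m); z points along the fingers, y is the direction in which the jaws open and shut (so a half turn about z gives the same grasp; the last joint's range is limited). The gripper opens to 85 mm and grips with 20 to 120 N. Pads are 22 mm wide; open, the fingers measure 114 mm over their backs; the gripper's body (76 mm by 85 mm) begins 54 mm behind the grasp point. The pads swing forward as they close: fully open they stand 13 mm farther back than shut.
Start: joints at [0.964, 0.342, 1.524, -0, 1.275, -0.146], TCP at [0.233, 0.47, 0.256] pointing down, gripper open.
Joint ranges: [-2.53, 2.53], [-0.77, 2.02], [0.04, 2.7], [-1, 4.14], [0.28, 2.66], [-3.11, 3.11]. Speed limits (rad/s): [2.57, 2.57, 3.14, 3.14, 3.14, 3.14].

## Interface

Orientations are given as a unit quaternion [x, y, z, w].
In Python, from workcell import r, command_gripper, optics gives the robot as it stands. The module is installed in compiled form; this text tells all that it offers. Calls block until the motion is done:
- r.reach(position, orientation): joint-space move of the TCP to a pose.
- r.move_straight(position, orientation=None, speed=0.15, max_force=None): straight line of the TCP; orientation=None keeps the orientation; speed is the mean speed in m/s. With max_force (N) it stops when the force on the tool has changed by that much, and returns True; else False.
- r.movej(angles): joint-space move.
- command_gripper(opening, force=None): finger opening in m; force is the grip in N (None keeps the last); returns when the fingers have stopped.
- r.hold(seconds).
- r.solve_ik(position, orientation): joint angles nearest the present ones, or None.
- r.read_state(): the state.
- optics.get_image(name): name is "scene" or "top" or "wrist"; returns (picture, depth): 480x640x3 uint8, red, green, blue; 480x640 float32, m along the optical axis (not along the pixel's ray), 0 where there is no reading.
- optics.camera_model(name): a dict with "K" (3x3 intrinsics, pixels), "k1" (the pictures are not rectified: a ray, as slopes to the right and down, at radius r is drawn at 1 + k1 r^2 times it, then the intrinsics apply), "R" (3x3) and "t" (3): a world point X has camera coordinates R X + t; the wrist camera has in their place "tool_from_camera" (4x4, takes a point from camera to tool coordinates, whose origin is the TCP and whose axes are the flange's). Camera axes: x right, y down, z forward; pixel columns grow to the right and rows downward; lengths in m; the calibration is good to about 2 mm. A picture is of the moment at which its call begins: read the wrist's pose just before it. camera_model takes no time and is no camera call.
A pose or a line that the arm cannot do raises r.PlanningError and nothing moves.
- r.finish_job(): hands the job in, once; it reports no verdict.
The state is a dict: "time_s": time; "joint_positions": joint angles; "dq": joint speeds; "tau": joint torques, N m; "eef_pos": TCP position; "eef_rot": TCP orientation; "contact_force": force on the tool from outside, world axes, zero at the start; "torque": the same for the moment, N m; "grip_width": finger opening in m.
Only numpy, scipy, OpenCV 4.12 (cv2) and the standard library are available. Lean on these libraries where they do the work, as an engineer would, in place of code of your own. Each camera call takes 0.05 s, during which the arm holds its last target.

## Task

Take the metal carrier plate by its upright grip, draw it out from under the stack of two well plates and a tip box, and lay it flat, grip up, inside the shallow metal tray for rinsing. A weak spring catch hidden under the stack holds the plate: ease it gently sideways, to whichever side it will come free, feeling for the point where the catch lets go, and only then draw it straight out; never force the catch. Do not touch, lift or tip the stack, which must stay standing squarely in its nest, and leave the other things on the bench alone.

Things in the scene. Friction and masses are not known exactly. Their poses are not given: they have to be found in the camera images.
- grip (a point): Centre (half-way up) of the carrier plate's upright grip: a block 26 mm long (x), 14 mm wide (y, pinch across it), its top 20 mm above this point. Under it the strap, 20 mm wide, 8 mm thick, has its upper face 20 mm and its underside 28 mm below this point. x points from the grip to the panel under the stack (the plate is drawn out along -x), z up.
- panel (a point): Centre of the carrier plate's panel, 82 (x) by 60 (y) by 8 mm, half-way through its thickness, axes as grip, which lies 125 mm off along -x. The plate reaches 41 mm from this point along +x and 139 mm along -x. Hidden in the panel's rear a pocket holds the catch pin (8 mm across); it opens to the rear edge by a mouth 13 mm wide at y = 0, through a straight lip 15 mm long.
- carrier: The polished aluminium carrier plate (0.15 kg; slides under the stack at about 2 N): origin at the centre of the panel's underside, axes as grip. Moved sideways (y) the right way by 6 to 20 mm, the mouth comes to the pin, which slips in (2.5 mm free either side) and the plate can be drawn out 105 mm; moved the wrong way it goes 2 to 16 mm until the pocket's side meets the pin.
- catch (a joint): How far the hidden spring catch pin is pulled in the drawing direction (m), 0 at rest; 1500 N/m, so 6 N pulls it 4 mm; over 0.008 (12 N) strains it. At the start the pin is 2 to 6 mm short of the lip and 6 to 20 mm left or right (unknown) of the mouth's centre; sideways it does not give. Outside the mouth the lip hooks on it.
- nest: Fixed low grey metal frame, 102 (x) by 140 (y) by 20 mm high, holding the stack: origin under its centre on the bench, x pointing away from the grip. The carrier plate lies in its channel, 2 to 10 mm above the bench, 24 mm free to each side. Cheeks, rear wall and two front posts hold the bottom well plate; with the carrier out the stack sinks 3 mm onto ledges 7 mm high.
- plate_low: Lower well plate, white, 86 (x) by 128 (y) by 14 mm, resting on the carrier plate, axes as the nest; origin at the centre of its underside.
- plate_high: Upper well plate, like the lower and on top of it; origin at the centre of its underside.
- tips: Clear tip box, 94 (x) by 122 (y) by 75 mm, standing loose on the upper well plate; origin at the centre of its underside. The stack's top is about 113 mm above the bench.
- tray: Fixed shallow metal tray, 250 mm (x) by 120 mm (y) by 14 mm high, walls and floor 3 mm thick; origin under its centre on the bench, x along its length and within about 0.3 rad of pointing to the robot's right.
- beaker: Bystander: empty clear beaker, 54 mm across, 70 mm tall, origin at the centre of its underside.
- timer: Bystander: flat bench timer, 70 by 62 by 19 mm, origin at the centre of its underside.
- dish: Bystander: closed petri dish, 90 mm across, 14 mm high, origin at the centre of its underside.
Not all that is in view belongs to the job. Of the things like the carrier, leave any that is turquoise; of the rest the larger one is meant.

How it is judged:
By the outcome, as a careful person would: the job done as asked, in the order asked, and still so for the second after the job is handed in, with the robot touching nothing.
It also fails if it takes over 72 s, if anything falls off the work surface, if the arm or the gripper's body presses on something with over 40 N, if the wrist force passes 120 N, or if a joint passes its speed limit or range.

## Working session

There is one attempt and no reset: what is moved stays moved. The work goes in short steps, each a Python script; the robot and the scene stay as the last script left them, time stands still between calls to the robot, and variables do not carry over. Pictures are saved under pics/ and viewed, and the job is handed in when it is done.

```bash
mkdir -p pics; ls
python3 - <<'E'
from workcell import r, optics
import cv2, numpy as np
for n in ["scene","top"]:
    im,d=optics.get_image(n); cv2.imwrite(f"pics/{n}0.png",im[:,:,::-1]); np.save(f"pics/{n}0.npy",d); np.save(f"pics/{n}0_im.npy",im)
    m=optics.camera_model(n); print(n,m)
s=r.read_state(); print(s)
E
```

```text
pics
scene {'K': array([[505.31320704,   0.        , 317.80101524],
       [  0.        , 505.31320704, 238.91748941],
       [  0.        ,   0.        ,   1.        ]]), 'k1': -0.12070728370296642, 'R': array([[ 0.83341575, -0.55264527, -0.00117734],
       [-0.41642127, -0.62657993, -0.65877987],
       [ 0.36333388,  0.54952779, -0.75233483]]), 't': array([-0.53063494,  0.14889954,  1.36090243])}
top {'K': array([[523.34659898,   0.        , 326.48553968],
       [  0.        , 523.34659898, 237.54598302],
       [  0.        ,   0.        ,   1.        ]]), 'k1': -0.11061930861585342, 'R': array([[-0.09359254, -0.99560766, -0.00241177],
       [-0.97251065,  0.09193954, -0.21393961],
       [ 0.21322165, -0.01767768, -0.97684391]]), 't': array([-0.13012271,  0.54727869,  1.24158331])}
{'time_s': 0.1, 'joint_positions': array([ 9.64016865e-01,  3.42635709e-01,  1.52490338e+00,  1.11540453e-05,
        1.27539983e+00, -1.46025084e-01]), 'dq': array([ 0.00053623, -0.00137841, -0.00013178,  0.00119079,  0.00210184,
        0.00152706]), 'tau': array([ 1.29359560e-03, -4.34449983e+01, -2.46489662e+01, -1.74424854e-04,
        4.77597874e-03, -6.05916580e-05]), 'eef_pos': array([0.23323502, 0.46999538, 0.25571075]), 'eef_rot': array([ 2.28346296e-01,  9.73579743e-01, -6.24047422e-04, -2.52388805e-04]), 'contact_force': array([ 0.74260286,  0.19755262, -0.57662886]), 'torque': array([-0.01962107, -0.00589906,  0.01815348]), 'grip_width': 0.08543331835160357}
```

View pics/scene0.png

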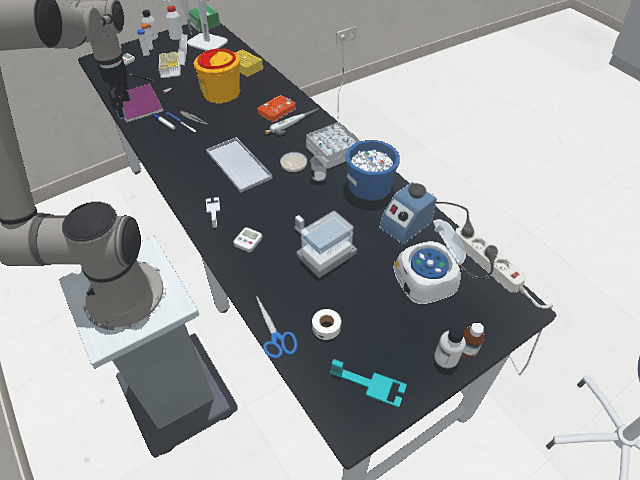

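View pics/top0.png

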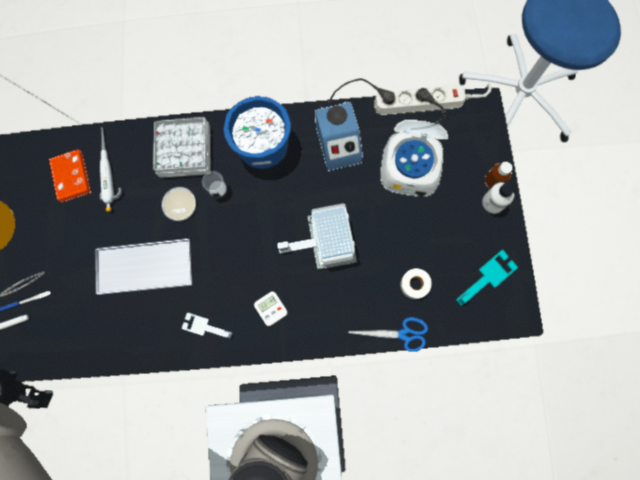

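The top view shows the stack at about (332,237) with the grip at (283,246) on the robot's left side, the tray at (143,266), the timer at (270,308), the beaker at (214,184) and the dish at (179,204). There are two decoys: a small white plate at (207,325) and a turquoise one at (487,278).

```bash
cat > h.py <<'E'
import numpy as np, cv2
from scipy.spatial.transform import Rotation as Rot
def rays(m,uv):
    K=m["K"]; uv=np.atleast_2d(np.asarray(uv,float))
    dist=np.array([m["k1"],0,0,0,0.])
    p=cv2.undistortPoints(uv.reshape(-1,1,2),K,dist,None,None).reshape(-1,2)
    return np.c_[p,np.ones(len(p))]
def onplane(m,uv,z):
    d=rays(m,uv)@m["R"]; c=-m["R"].T@m["t"]
    return c+d*((z-c[2])/d[:,2])[:,None]
def cloud(m,depth):
    v,u=np.mgrid[0:480,0:640]
    d=rays(m,np.c_[u.ravel(),v.ravel()])*depth.ravel()[:,None]
    return ((d-m["t"])@m["R"]).reshape(480,640,3)
def wristmodel(m,s):
    T=np.eye(4);T[:3,:3]=Rot.from_quat(s["eef_rot"]).as_matrix();T[:3,3]=s["eef_pos"]
    W=T@m["tool_from_camera"]; Ri=W[:3,:3].T
    return dict(K=m["K"],k1=m["k1"],R=Ri,t=-Ri@W[:3,3])
E
python3 - <<'E'
from h import *
from workcell import optics
for n,roi in (("top",(240,190,130,100)),("scene",(270,190,110,100))):
    m=optics.camera_model(n); d=np.load(f"pics/{n}0.npy"); im=np.load(f"pics/{n}0_im.npy")
    P=cloud(m,d); np.save(f"pics/{n}_P.npy",P)
    x,y,w,h=roi
    cv2.imwrite(f"pics/{n}_zoom.png",cv2.resize(im[y:y+h,x:x+w,::-1],None,fx=6,fy=6,interpolation=cv2.INTER_CUBIC))
m=optics.camera_model("top");P=np.load("pics/top_P.npy")
for nm,uv in dict(grip=(283,246),strap=(302,243),tips=(332,237),timer=(270,308),beaker=(214,184),dish=(179,204),bench=(250,270),bench2=(240,200)).items():
    print(nm,P[uv[1],uv[0]].round(4))
print("tray",onplane(m,[(96,249),(190,240),(191,285),(97,293)],0.014).round(4))
E
```

```text
grip [ 0.523  -0.0711  0.0518]
strap [ 0.5356 -0.1176  0.0069]
tips [ 0.5202 -0.193   0.1163]
timer [ 0.3748 -0.0247  0.0233]
beaker [0.719  0.1037 0.0031]
dish [0.6687 0.1965 0.0157]
bench [ 0.4799  0.0228 -0.0055]
bench2 [ 0.6694  0.0372 -0.0022]
tray [[0.5688 0.423  0.014 ]
 [0.5693 0.1711 0.014 ]
 [0.4518 0.1733 0.014 ]
 [0.4525 0.4208 0.014 ]]
```

View pics/top_zoom.png

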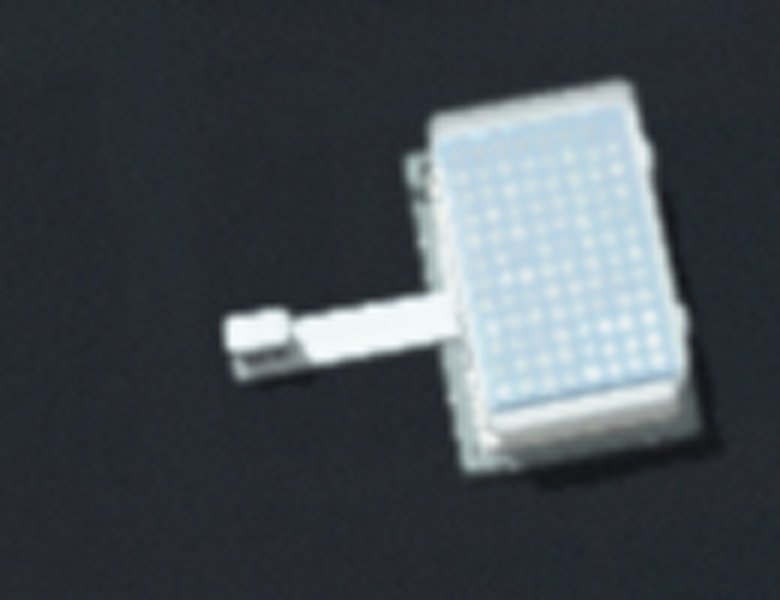

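View pics/scene_zoom.png

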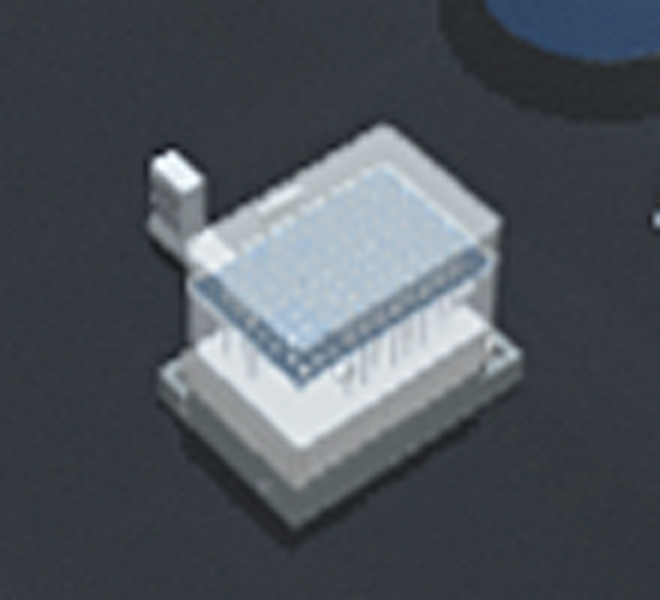

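```bash
cat >> h.py <<'E'
def down(yaw):
    """tool pointing down, tool y (jaws) along world angle yaw (mod pi chosen by caller)"""
    y=np.array([np.cos(yaw),np.sin(yaw),0]); z=np.array([0,0,-1.]); x=np.cross(y,z)
    return Rot.from_matrix(np.c_[x,y,z]).as_quat()
E
python3 - <<'E'
from h import *
from workcell import optics,r
m=optics.camera_model("top")
z=lambda p:(240+p[0]/6-.4,190+p[1]/6-.4)
for a,b in (((300,320),(425,297)),((320,362),(445,335))):
    p=onplane(m,[z(a),z(b)],0.010); d=p[1]-p[0]; print(p.round(4),np.degrees(np.arctan2(d[1],d[0])))
print("griptop",onplane(m,[z(q) for q in ((225,320),(288,312),(288,345),(232,350))],.05).round(4))
print("nest front corners",onplane(m,[z(q) for q in ((410,155),(465,472))],.02).round(4))
s=r.read_state()
for yaw in (0.1,0.1+np.pi):
    q=down(yaw); j=r.solve_ik([0.52,-0.05,0.25],q); print(yaw,j)
print(optics.camera_model("wrist"))
E
```

```text
[[ 0.5382 -0.0858  0.01  ]
 [ 0.5432 -0.1402  0.01  ]] -84.72828499703995
[[ 0.519  -0.0929  0.01  ]
 [ 0.5258 -0.1473  0.01  ]] -82.94933185784593
griptop [[ 0.5325 -0.0568  0.05  ]
 [ 0.5334 -0.0833  0.05  ]
 [ 0.5195 -0.0822  0.05  ]
 [ 0.5195 -0.0588  0.05  ]]
nest front corners [[ 0.604  -0.1393  0.02  ]
 [ 0.4642 -0.1505  0.02  ]]
0.1 [-2.42634130e-01  3.42451927e-01  1.54158099e+00 -4.44089210e-16
  1.25755973e+00 -3.42634130e-01]
3.241592653589793 [-2.42634130e-01  3.42451927e-01  1.54158099e+00 -4.44089210e-16
  1.25755973e+00  2.79895852e+00]
{'K': array([[391.33216514,   0.        , 316.82961122],
       [  0.        , 391.33216514, 232.60891354],
       [  0.        ,   0.        ,   1.        ]]), 'k1': -0.010532481944002343, 'tool_from_camera': array([[-4.16919793e-04, -9.63174072e-01, -2.68878289e-01,
         6.78446112e-02],
       [ 9.99999758e-01, -5.51332446e-04,  4.24390624e-04,
        -6.58382873e-05],
       [-5.57003369e-04, -2.68878047e-01,  9.63174068e-01,
        -1.17363849e-01],
       [ 0.00000000e+00,  0.00000000e+00,  0.00000000e+00,
         1.00000000e+00]])}
```

Run:
```python
from h import *
from workcell import optics,r
r.reach([0.526,-0.065,0.22],down(0.105))
s=r.read_state(); im,d=optics.get_image("wrist"); m=wristmodel(optics.camera_model("wrist"),s)
cv2.imwrite("pics/w1.png",im[:,:,::-1]); P=cloud(m,d); np.savez("pics/w1.npz",im=im,P=P,**m)
print(s["time_s"],s["eef_pos"],s["contact_force"])
```

```text
2.2833 [ 0.52607372 -0.06413871  0.22010567] [ 0.08270695 -0.11138231  0.73871627]
```

View pics/w1.png

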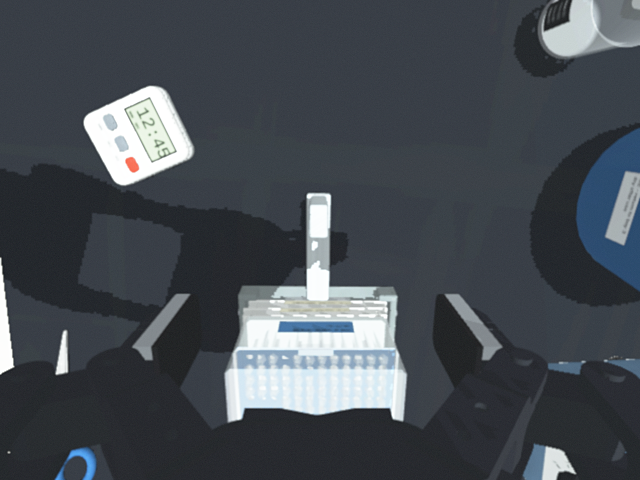

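Run:
```python
from h import *
f=np.load("pics/w1.npz"); im=f["im"]; m={k:f[k] for k in("K","k1","R","t")}
cv2.imwrite("pics/w1z.png",cv2.resize(im[180:330,220:420,::-1],None,fx=4,fy=4,interpolation=cv2.INTER_CUBIC))
P=f["P"]
for v in range(190,330,8): print(v,P[v,318].round(4), P[v,308].round(3),P[v,328].round(3))
```

```text
190 [ 0.526  -0.0516  0.0006] [ 0.517 -0.053 -0.001] [ 0.535 -0.051  0.002]
198 [ 0.5263 -0.0543  0.0241] [ 0.518 -0.058  0.011] [ 0.535 -0.056  0.009]
206 [ 0.5263 -0.0558  0.0491] [ 0.519 -0.065  0.009] [ 0.536 -0.063  0.009]
214 [ 0.527  -0.062   0.0485] [ 0.52  -0.072  0.01 ] [ 0.537 -0.07   0.01 ]
222 [ 0.5276 -0.0677  0.0504] [ 0.52  -0.079  0.01 ] [ 0.537 -0.077  0.009]
230 [ 0.5283 -0.0742  0.0494] [ 0.521 -0.086  0.009] [ 0.538 -0.084  0.01 ]
238 [ 0.5303 -0.092   0.01  ] [ 0.522 -0.093  0.009] [ 0.539 -0.091  0.01 ]
246 [ 0.5311 -0.0994  0.0096] [ 0.522 -0.1    0.01 ] [ 0.54  -0.099  0.008]
254 [ 0.5319 -0.1068  0.0097] [ 0.523 -0.108  0.009] [ 0.541 -0.106  0.009]
262 [ 0.5327 -0.1141  0.0101] [ 0.524 -0.115  0.009] [ 0.542 -0.114  0.009]
270 [ 0.5335 -0.1217  0.0099] [ 0.525 -0.123  0.009] [ 0.543 -0.121  0.008]
278 [ 0.5344 -0.1297  0.0089] [ 0.525 -0.13   0.011] [ 0.543 -0.129  0.008]
286 [ 0.5351 -0.1366  0.0108] [ 0.526 -0.138  0.009] [ 0.544 -0.137  0.008]
294 [ 0.5359 -0.1442  0.0113] [ 0.527 -0.146  0.009] [ 0.546 -0.147  0.003]
302 [ 0.5365 -0.1494  0.0169] [ 0.528 -0.15   0.017] [ 0.545 -0.149  0.016]
310 [ 0.5364 -0.1494  0.0325] [ 0.528 -0.15   0.033] [ 0.545 -0.148  0.033]
318 [ 0.5366 -0.1514  0.0429] [ 0.528 -0.153  0.042] [ 0.545 -0.151  0.042]
326 [ 0.5365 -0.1509  0.0572] [ 0.529 -0.152  0.056] [ 0.544 -0.15   0.058]
```

View pics/w1z.png

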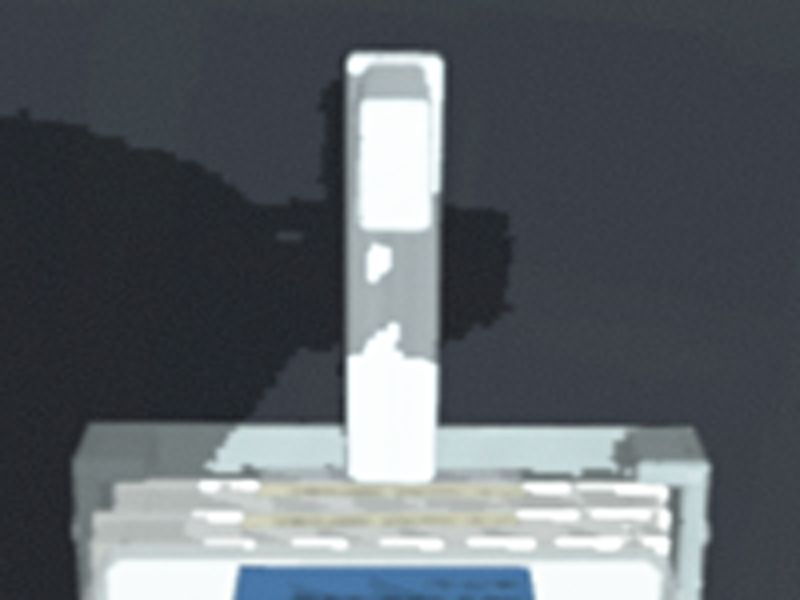

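Run:
```python
from h import *
f=np.load("pics/w1.npz"); m={k:f[k] for k in("K","k1","R","t")}
z=lambda p:(220+(p[0]+.5)/4-.5,180+(p[1]+.5)/4-.5)
g=onplane(m,[z(q) for q in((360,98),(430,98),(432,230),(360,230))],.05); print(g.round(4),g.mean(0))
def ang(a,b,h):
    p=onplane(m,[z(a),z(b)],h); d=p[1]-p[0]; print(p.round(4),np.degrees(np.arctan2(d[1],d[0])),np.linalg.norm(d))
ang((346,62),(347,475),.01); ang((444,62),(435,475),.01)
ang((88,424),(697,428),.02)   # nest front top edge
```

```text
[[ 0.5199 -0.0548  0.05  ]
 [ 0.5329 -0.0534  0.05  ]
 [ 0.5362 -0.0789  0.05  ]
 [ 0.5225 -0.0804  0.05  ]] [ 0.52789766 -0.06687605  0.05      ]
[[ 0.5163 -0.0555  0.01  ]
 [ 0.5259 -0.1502  0.01  ]] -84.21424015668468 0.095162610699599
[[ 0.5369 -0.0533  0.01  ]
 [ 0.5459 -0.1481  0.01  ]] -84.62125861337881 0.09517099380768727
[[ 0.4681 -0.1394  0.02  ]
 [ 0.6009 -0.1263  0.02  ]] 5.6533647183687545 0.13338316989309906
```

```bash
cat >> h.py <<'E'
YAW=np.radians(5.6)
PX=np.array([np.sin(YAW),-np.cos(YAW),0]); PY=np.array([np.cos(YAW),np.sin(YAW),0])
def fread(r,n=8,dt=0.01):
    F=[];p=None
    for _ in range(n):
        r.hold(dt); s=r.read_state(); F.append(s["contact_force"])
    F=np.mean(F,0); return np.array([F@PX,F@PY,F[2]]), s
E
python3 - <<'E'
from h import *
from workcell import optics,r,command_gripper
q=down(YAW); c=np.array([0.528,-0.067,0])
command_gripper(0.045,40)
r.move_straight(c+[0,0,0.09],q,speed=0.12)
print(fread(r)[0])
print(r.move_straight(c+[0,0,0.041],q,speed=0.05,max_force=8))
f,s=fread(r); print(f,s["eef_pos"],s["time_s"])
w=command_gripper(0.0,40)
f,s=fread(r); print(f,s["eef_pos"],s["grip_width"],s["torque"],s["time_s"])
im,d=optics.get_image("wrist"); cv2.imwrite("pics/w2.png",im[:,:,::-1])
E
```

```text
[-0.14808753  0.06362121 -0.36564654]
False
[-0.17192049 -0.0868304   0.06186529] [ 0.52825928 -0.06706147  0.04136949] 5.3083
[-0.63036028 -0.67499691  2.25499253] [ 0.52802794 -0.06701878  0.04121679] 0.01325682405169738 [-0.09815193  0.12159358 -0.13037337] 5.75
```

View pics/w2.png

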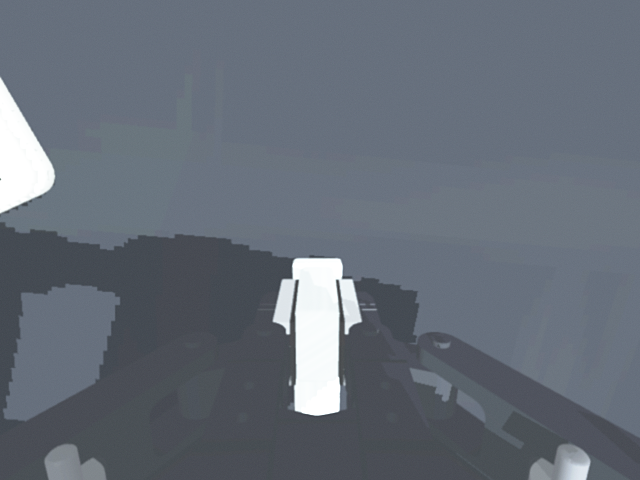

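The grip, at about (318,340), is held evenly between both pads and the width reads about 13–14 mm. Next I draw it very gently to find the lip.

Run:
```python
from h import *
from workcell import r
f,s=fread(r); p0=np.array([0.528,-0.067,0.041]); print(f)
for k in range(1,9):
    r.move_straight(p0-PX*0.001*k,speed=0.006)
    f,s=fread(r,6); e=s["eef_pos"]-p0
    print(k,f.round(2),"along",round(-e@PX*1e3,2),"lat",round(e@PY*1e3,2),s["time_s"])
    if f[0]>4.0: break
```

```text
[-0.54261459 -1.08352113  2.71316305]
1 [ 2.48 -0.5   2.93] along 0.72 lat 0.19 6.2333
2 [2.29 0.24 2.68] along 1.95 lat 0.21 6.6
3 [1.82 0.45 3.54] along 3.06 lat 0.13 6.9667
4 [2.67 0.19 3.09] along 3.95 lat 0.04 7.3333
5 [5.42 0.13 2.25] along 4.8 lat 0.05 7.7
```

Run:
```python
from h import *
from workcell import r
p0=np.array([0.528,-0.067,0.041])-PX*0.005
for k in range(1,16):
    r.move_straight(p0+PY*0.0015*k,speed=0.008)
    f,s=fread(r,6); e=s["eef_pos"]-p0
    print(k,f.round(2),"along",round(-e@PX*1e3,2),"lat",round(e@PY*1e3,2),"tq",s["torque"].round(2),round(s["time_s"],2))
    if f[0]<1.0 or abs(f[1])>6.5 or f[0]>9: break
```

```text
1 [ 4.39 -2.61  4.74] along 0.06 lat 0.85 tq [-1.1   0.28 -0.25] 8.09
2 [ 3.75 -3.87  5.1 ] along 0.32 lat 1.86 tq [-1.07  0.42 -0.39] 8.48
3 [ 3.64 -4.09  5.79] along 0.39 lat 3.23 tq [-1.05  0.53 -0.39] 8.88
4 [ 2.94 -5.    5.94] along 0.47 lat 4.51 tq [-1.01  0.67 -0.5 ] 9.27
5 [ 2.94 -6.28  6.77] along 0.6 lat 5.52 tq [-1.1   0.91 -0.71] 9.66
6 [ 3.14 -8.12  7.87] along 0.7 lat 6.52 tq [-1.16  1.09 -0.93] 10.05
```

Run:
```python
from h import *
from workcell import r
p0=np.array([0.528,-0.067,0.041])-PX*0.005
for k in [3,1.5,0,-1,-2,-3,-4,-5,-6,-7,-8,-9,-10,-11,-12,-13]:
    r.move_straight(p0+PY*0.0015*k,speed=0.01)
    f,s=fread(r,6); e=s["eef_pos"]-p0
    print(k,f.round(2),"along",round(-e@PX*1e3,2),"lat",round(e@PY*1e3,2),"z",round(e[2]*1e3,2),"tz",s["torque"].round(2)[2],"yaw",round(np.degrees(Rot.from_quat(s["eef_rot"]).as_matrix()[1,1]),2),round(s["time_s"],2))
    if (k<0 and f[0]<0.8) or (k<0 and f[1]>7) or f[0]>9: break
```

```text
3 [ 1.18 -3.39  4.58] along 0.31 lat 4.14 z -0.13 tz -0.35 yaw 5.59 10.7
1.5 [1.21 1.22 1.82] along -0.01 lat 2.76 z 0.08 tz 0.19 yaw 5.62 11.12
0 [1.76 2.6  1.43] along -0.09 lat 0.15 z 0.07 tz 0.28 yaw 5.6 11.55
-1 [1.84 1.76 2.08] along -0.05 lat -1.54 z 0.04 tz 0.27 yaw 5.59 11.9
-2 [1.71 2.82 1.79] along -0.07 lat -2.95 z 0.05 tz 0.39 yaw 5.59 12.25
-3 [2.1  2.87 1.87] along -0.03 lat -4.51 z 0.04 tz 0.41 yaw 5.59 12.6
-4 [1.85 3.18 2.17] along 0.01 lat -6.02 z 0.04 tz 0.44 yaw 5.6 12.95
-5 [1.73 3.13 2.57] along -0.0 lat -7.54 z 0.04 tz 0.45 yaw 5.59 13.3
-6 [1.77 2.93 2.79] along -0.02 lat -9.06 z 0.02 tz 0.43 yaw 5.59 13.65
-7 [1.65 3.61 2.64] along -0.03 lat -10.59 z -0.0 tz 0.43 yaw 5.59 14.0
-8 [1.68 3.58 3.13] along -0.02 lat -12.08 z 0.01 tz 0.4 yaw 5.59 14.35
-9 [1.66 2.73 3.16] along 0.02 lat -13.65 z 0.0 tz 0.36 yaw 5.58 14.7
-10 [1.27 2.45 3.58] along 0.11 lat -15.19 z -0.02 tz 0.33 yaw 5.59 15.05
-11 [0.01 2.99 3.49] along 0.13 lat -16.64 z -0.0 tz 0.29 yaw 5.59 15.4
```

Run:
```python
from h import *
from workcell import r
p0=np.array([0.528,-0.067,0.041])-PX*0.005
b=p0-PY*0.018
def rep(tag):
    f,s=fread(r,6); e=s["eef_pos"]-p0
    print(tag,f.round(2),"along",round(-e@PX*1e3,2),"lat",round(e@PY*1e3,2),"tz",s["torque"].round(2)[2],round(s["time_s"],2)); return f
r.move_straight(b,speed=0.01); rep("lat")
for k in range(1,9):
    r.move_straight(b-PX*0.001*k,speed=0.008)
    f=rep(k)
    if f[0]>5.5: break
```

```text
lat [-0.39  2.64  3.72] along 0.07 lat -18.12 tz 0.35 15.75
1 [2.43 1.77 3.1 ] along 0.84 lat -18.2 tz 0.2 16.07
2 [3.18 0.57 3.09] along 1.98 lat -18.23 tz 0.06 16.4
3 [3.28 0.14 2.72] along 3.08 lat -18.23 tz 0.02 16.73
4 [ 2.84 -0.17  2.77] along 4.12 lat -18.15 tz -0.05 17.05
5 [ 3.05 -0.75  2.06] along 5.09 lat -18.08 tz -0.05 17.38
6 [3.17 0.02 2.54] along 6.08 lat -18.04 tz -0.02 17.7
7 [ 2.75 -0.08  1.96] along 7.08 lat -17.96 tz -0.03 18.02
8 [2.82 0.43 2.54] along 8.06 lat -17.99 tz -0.03 18.35
```

The catch gave way at about 16 mm toward −y of the plate. The plate has since drawn out past the lip (8 mm) at a steady friction of about 3 N, so I'm drawing it straight on.

Run:
```python
from h import *
from workcell import r,optics
p0=np.array([0.528,-0.067,0.041])-PX*0.005
b=p0-PY*0.018
for d in (0.02,0.04,0.06,0.08,0.1,0.117):
    st=r.move_straight(b-PX*d,speed=0.035,max_force=6)
    f,s=fread(r,4); e=s["eef_pos"]-p0
    print(d,st,f.round(2),"along",round(-e@PX*1e3,2),"lat",round(e@PY*1e3,2),"tz",s["torque"].round(2)[2],round(s["time_s"],2))
    if st: break
for n in("top","scene"):
    im,dd=optics.get_image(n); cv2.imwrite(f"pics/{n}2.png",im[:,:,::-1]); x,y=(200,180) if n=="top" else (240,170)
    cv2.imwrite(f"pics/{n}2z.png",cv2.resize(im[y:y+110,x:x+160,::-1],None,fx=5,fy=5,interpolation=cv2.INTER_CUBIC))
```

```text
0.02 False [-2.37 -0.06  3.65] along 20.94 lat -18.23 tz 0.01 18.88
0.04 True [-1.83  0.21  3.81] along 21.74 lat -18.05 tz 0.04 19.14
```

View pics/top2z.png

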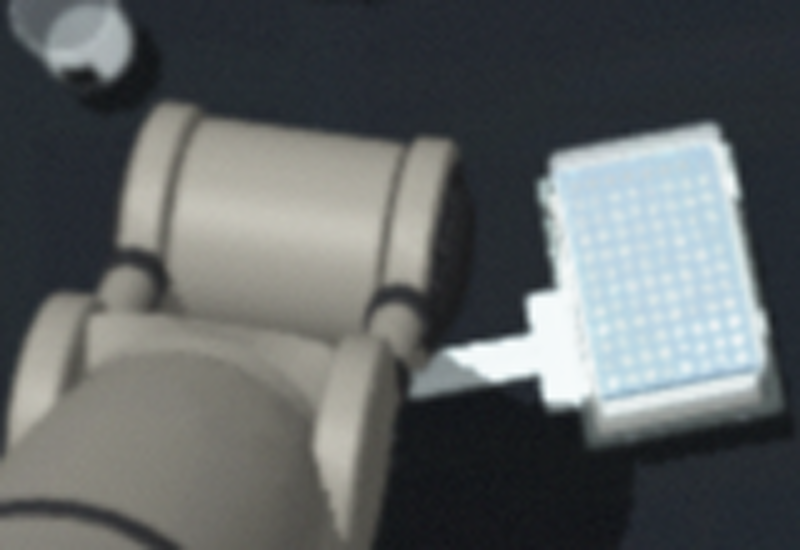

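View pics/scene2z.png

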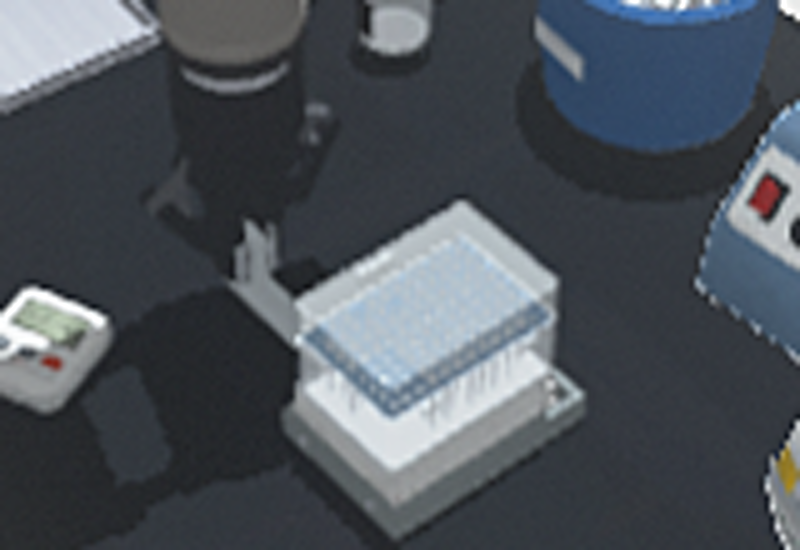

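Top view: the panel's edge is now showing at the nest mouth, near (307,250) in full-image pixels, and the stack is square. The stop came from a friction reversal (−2.4 to +3 N), not from a load, so I'm continuing.

Run:
```python
from h import *
from workcell import r,optics
p0=np.array([0.528,-0.067,0.041])-PX*0.005
b=p0-PY*0.018
for d in (0.035,0.075,0.117):
    st=r.move_straight(b-PX*d,speed=0.03,max_force=8.5)
    f,s=fread(r,6); e=s["eef_pos"]-p0
    print(d,st,f.round(2),"along",round(-e@PX*1e3,2),"lat",round(e@PY*1e3,2),"z",round(e[2]*1e3,2),"tz",s["torque"].round(2),round(s["time_s"],2))
    if st: break
for n in("top","scene"):
    im,dd=optics.get_image(n); x,y=(200,180) if n=="top" else (240,170)
    cv2.imwrite(f"pics/{n}3z.png",cv2.resize(im[y:y+110,x:x+160,::-1],None,fx=5,fy=5,interpolation=cv2.INTER_CUBIC))
```

```text
0.035 False [-1.87  0.31  2.38] along 35.54 lat -18.1 z -0.01 tz [ 0.2  -0.02 -0.01] 19.89
0.075 False [-1.34  0.13 -0.12] along 75.07 lat -18.04 z -0.0 tz [ 0.13 -0.04  0.  ] 21.43
0.117 False [ 0.08  0.25 -1.45] along 116.85 lat -17.99 z 0.01 tz [ 0.11 -0.01  0.03] 23.02
```

View pics/top3z.png

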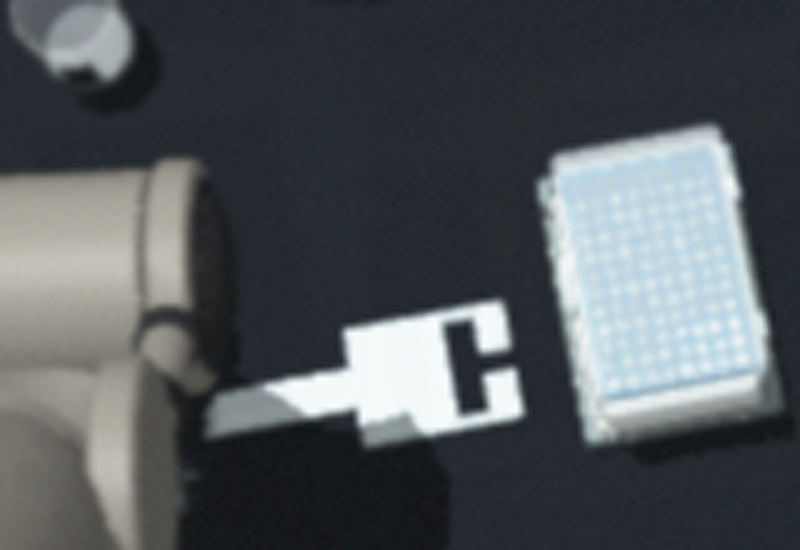

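View pics/scene3z.png

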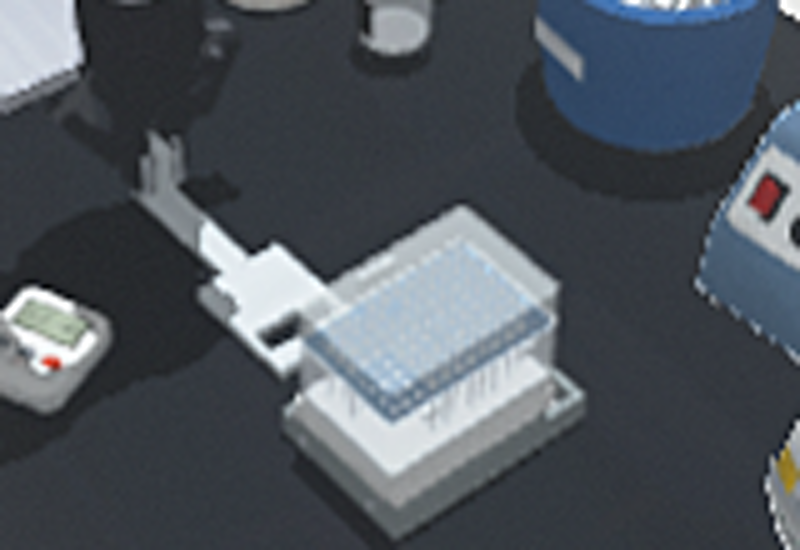

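The plate is fully out; its rear edge at about (303,260) in full-image pixels is clear of the nest, and the stack is square. Next I refine the tray pose from the first top picture.

Run:
```python
from h import *
from workcell import r,optics,command_gripper
im=np.load("pics/top0_im.npy"); m=optics.camera_model("top")
g=cv2.cvtColor(im,cv2.COLOR_RGB2GRAY); k=(g>110).astype(np.uint8); k[:225]=0;k[305:]=0;k[:,:80]=0;k[:,205:]=0
c=max(cv2.findContours(k,0,2)[0],key=cv2.contourArea)
w=onplane(m,c.reshape(-1,2),0.014)[:,:2].astype(np.float32); print(cv2.minAreaRect(w)); print(cv2.minAreaRect(c))
command_gripper(0.0,60)
p=r.read_state()["eef_pos"]
r.move_straight(p+[0,0,0.06],speed=0.1)
f,s=fread(r); print(f,s["eef_pos"],s["grip_width"],s["torque"])
P=cloud(m,optics.get_image("top")[1]);
```

```text
((0.5122140645980835, 0.29849839210510254), (0.12400024384260178, 0.2516360878944397), 0.8189707398414612)
((142.40594482421875, 266.05938720703125), (47.36376953125, 97.71265411376953), 84.2894058227539)
[-0.04070584 -0.00924622 -1.8315398 ] [0.49766961 0.05263856 0.10031857] 0.01323792916723131 [ 0.09750103 -0.03190811  0.02455413]
```

Run:
```python
from h import *
from workcell import r,optics
q=down(0.005)
r.move_straight([0.511,0.374,0.10],q,speed=0.15)
f,s=fread(r); print(f,s["eef_pos"],s["time_s"])
for n in("top","scene"):
    im,d=optics.get_image(n); cv2.imwrite(f"pics/{n}4.png",cv2.resize((im[200:330,60:260] if n=="top" else im[100:240,150:330])[:,:,::-1],None,fx=4,fy=4))
```

```text
[-0.24131149 -0.31690873 -1.52357476] [0.511124   0.37351012 0.10005636] 26.5667
```

View pics/top4.png

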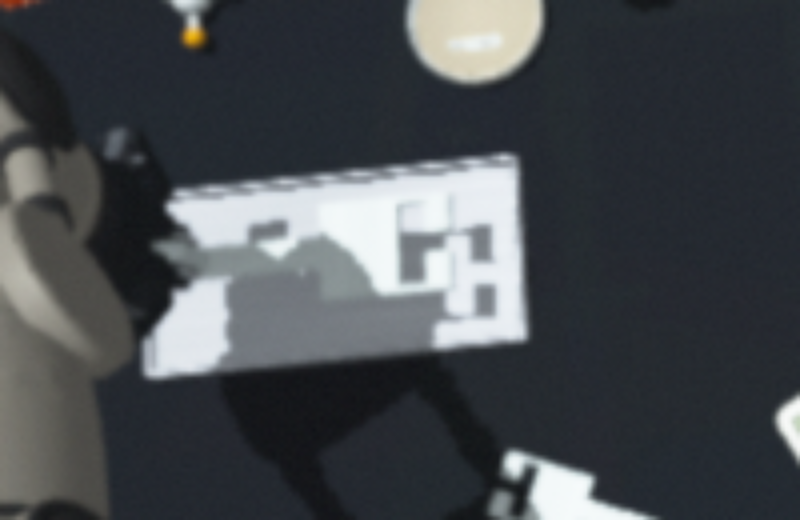

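View pics/scene4.png

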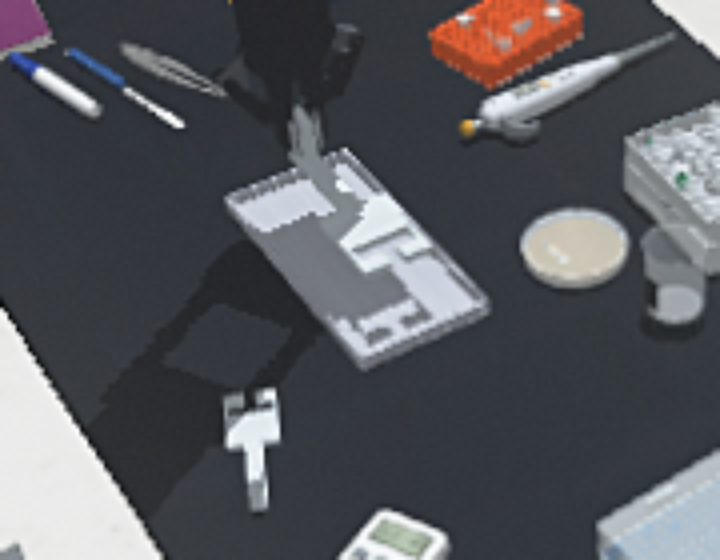

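The plate hangs level and parallel over the tray, inside its walls, so I'm lowering it until it touches.

Run:
```python
from h import *
from workcell import r,optics,command_gripper
r.move_straight([0.511,0.374,0.050],speed=0.06); r.hold(0.2)
st=r.move_straight([0.511,0.374,0.038],speed=0.012,max_force=3.5)
f,s=fread(r); print(st,f,s["eef_pos"],s["time_s"])
if st:
    command_gripper(0.04)
    f,s=fread(r); print(f,s["grip_width"])
    r.move_straight([0.511,0.374,0.12],speed=0.08); 
    f,s=fread(r); print(f,s["time_s"])
    r.reach([0.40,0.42,0.26],down(0.3)); r.hold(0.3)
    for n in("top","scene"):
        im,d=optics.get_image(n); np.save(f"pics/{n}5_P.npy",cloud(optics.camera_model(n),d)); np.save(f"pics/{n}5_im.npy",im)
        cv2.imwrite(f"pics/{n}5.png",im[:,:,::-1])
    s=r.read_state(); im,d=optics.get_image("wrist"); cv2.imwrite("pics/w5.png",im[:,:,::-1]); print(s["time_s"])
    np.savez("pics/w5.npz",P=cloud(wristmodel(optics.camera_model("wrist"),s),d))
```

```text
True [0.38697248 0.27410677 5.29515223] [0.51103873 0.37404852 0.04237892] 28.5833
[-0.27229584 -0.03482484 -0.01424506] 0.03990809450958671
[-0.12907498  0.11737292 -0.00077717] 30.225
31.3917
```

View pics/w5.png

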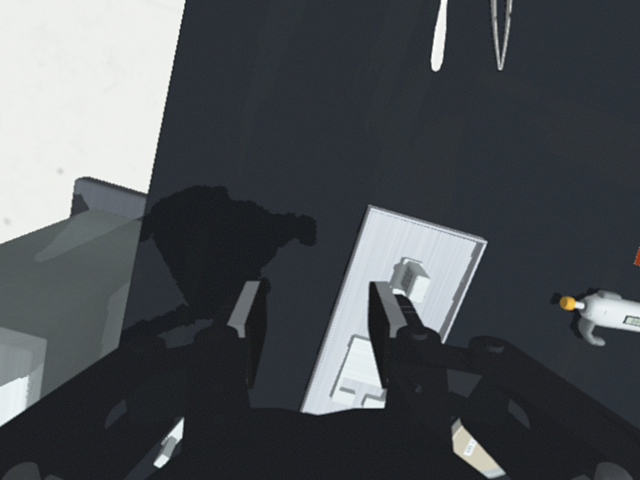

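View pics/top5.png

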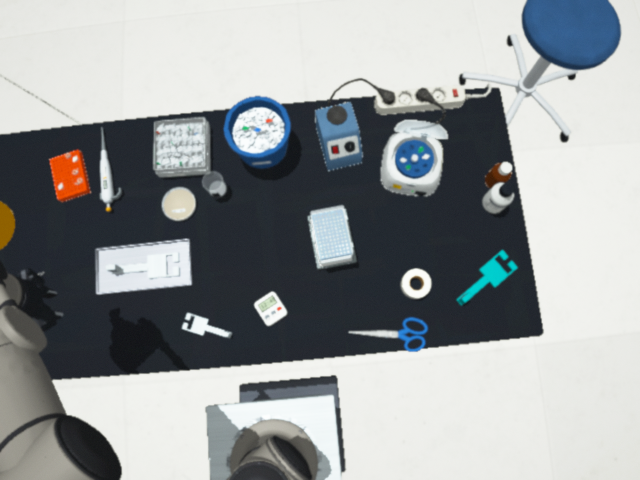

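View pics/scene5.png

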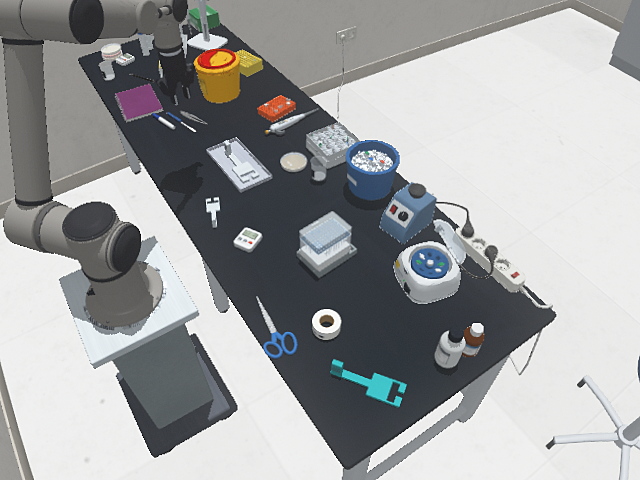

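Run:
```python
from h import *
P=np.load("pics/w5.npz")["P"]
# panel/strap heights: points in tray
q=P.reshape(-1,3)
for x,y in((.511,.374),(.511,.335),(.511,.30),(.511,.25),(.49,.25),(.53,.25),(.49,.275),(.53,.275)):
    k=(abs(q[:,0]-x)<.004)&(abs(q[:,1]-y)<.004); print(x,y,k.sum(),np.median(q[k,2]).round(4) if k.any() else None)
T=np.load("pics/top5_P.npy");T0=np.load("pics/top_P.npy")
for n,(v0,v1,u0,u1) in dict(tips=(222,252,320,345)).items(): print([np.nanmedian(a[v0:v1,u0:u1,2]) for a in (T0,T)])
# flatness of stack top
for A in(T0,T):
    a=A[215:262,315:352].reshape(-1,3); a=a[a[:,2]>.09]; c=np.linalg.lstsq(np.c_[a[:,:2],np.ones(len(a))],a[:,2],rcond=None)[0]; print(c,a.mean(0))
```

```text
0.511 0.374 72 0.0507
0.511 0.335 0 None
0.511 0.3 0 None
0.511 0.25 49 0.0106
0.49 0.25 48 0.0107
0.53 0.25 0 None
0.49 0.275 52 0.0107
0.53 0.275 0 None
[np.float64(0.11273336127146746), np.float64(0.10961886579035901)]
[-0.67213624  0.17430276  0.50143688] [ 0.52477284 -0.19527718  0.11468069]
[-0.62478584  0.16099921  0.46981259] [ 0.52299609 -0.19334525  0.11192361]
```

The wrist view shows the plate flat in the tray with the grip up, at about (412,280). In the top view it lies inside the tray walls, centred on about (143,266). The stack at (332,237) stands square and has sunk 3.1 mm as designed; nothing else has moved.

Run:
```python
from workcell import r
r.finish_job(); print(r.read_state()["time_s"])
```

```text
the job is handed in; nothing more can be done
the job is handed in; nothing more can be done
```

The carrier plate is out from under the stack and lying flat in the tray, grip up. I handed the job in at about 31 s of the 72 s allowed.

- **Finding the catch:** I gripped the upright grip and drew about 5 mm until the lip just rested on the pin, a light pull of 2–3 N above friction. I then eased the plate sideways. The first side (+y of the plate) turned out to be the wrong one. I let the side force there build to about 8 N, a little over my 6.5 N limit, before turning back.
- **Release and draw:** On the other side the catch let go at about 16 mm. I moved on to 18 mm, and from there the plate slid out straight at about 3 N. One early stop in the draw was a friction reversal, not a load.
- **Plate in the tray:** The panel top measured 10.7 mm high (11 expected) and the grip top 50.7 mm (51 expected). I could not measure some points on the strap and panel because they were hidden from the wrist camera.
- **Stack:** It sank 3.1 mm onto its ledges (3 mm expected) and looks square in both fixed-camera views. My plane fit to the stack top was not usable because it picked up the box sides, so its squareness rests on the pictures.
- **Everything else:** The other things on the bench look unmoved, and the robot was touching nothing at the end.

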